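# Free the seized clamp knob and take the bottle out

### The arm

A 6-joint arm with a two-finger parallel gripper is mounted at the origin on a cart in front of the work surface, level with it; the furniture and walls round the work are solid. World frame = base frame: x ahead of the robot, y to its left, z up, the work surface at z = 0. Lengths are in m, angles in rad, forces in N, time in s.
With the tool pointing down it reaches from about 0.375 to 0.9 m from the base axis. Payload 3.1 kg.
Tool frame: the origin (TCP) lies between the finger pads; the fingertips stand manip.finger_overhang ahead of it and the grasp point (between the pads) lies 5 mm behind it (manip.finger_overhang is the distance from the TCP to the fingertips, in m); z points along the fingers, y is the line along which they close (so a half turn about z gives the same grasp; the last joint's range is limited). The gripper opens to 85 mm and grips with 20 to 120 N. Pads are 22 mm wide; open, the fingers measure 114 mm over their backs; the gripper's body (76 mm by 85 mm) begins 54 mm behind the grasp point. The pads swing forward as they close: fully open they stand 13 mm farther back than shut.
Start: joints at [1.073, 0.527, 1.433, -0, 1.181, -0.178], TCP at [0.196, 0.593, 0.245] pointing down, gripper open.
Joint ranges: [-3.08, 3.08], [-0.75, 2.2], [0.22, 2.44], [-1.43, 4.57], [0, 2.65], [-2.85, 2.85]. Speed limits (rad/s): [2.79, 2.79, 3.14, 3.14, 3.14, 3.14].

### API

Orientations are given as a unit quaternion [x, y, z, w].
In Python, from station import manip gives the robot as it stands.
- The arm moves only by the tool drive_tool, never from a script. Its argument "plan" is a list of rows, each a list of 7 numbers: the shift along the tool's x, y, z in m, then the turn, a rotation vector about the tool's x, y, z in degrees, then the opening, from -1 (shut) to 1 (fully open). In form: [[x, y, z, wx, wy, wz, gripper], ...]. A call has 1 to 10 rows; each row shifts and turns the commanded pose from where the row before left it, along the tool's axes as they then stand; what a row does not reach is not made up. A row lasts 1/10 s, in which the tool goes at most 50 mm and 8.59 degrees, less where a joint would pass 70% of its speed; a pose out of reach is approached as far as the arm can. A call is refused whole if a number of a shift passes 0.05 or a number of a turn 8.59, either way. A call with a gripper value outside its range is refused whole. The fingers move at their own pace and stop on an object; "newtons" is the grip in N (left out, the last holds). Time passes only in rows, so rows that do not move let the fingers close. It gives the time, the measured TCP pose, the force, the opening and the grip force at its end, in the units of the state.
- manip.sense(): the state, without advancing time (a new reading comes with each control period).
- manip.snapshot(name): name is "side" or "top"; returns a dict with "image" (400x640x3 uint8, red, green, blue), "z_map" (400x640 float32, m along the optical axis (not along the pixel's ray), 0 where there is no reading), "fov_y" (degrees; the focal length in pixels is half the picture's height over the tangent of half this angle, whatever the lens; pixels are square), "cx", "cy" (the principal point, pixels), "extrinsics" (4x4, takes a point from camera to world coordinates). Camera axes: x right, y up, looking along -z (the intrinsics and any distortion apply to the point x, -y, -z); pixel columns grow to the right and rows downward; lengths in m; the calibration is good to about 2 mm. A picture is of the moment at which its call begins.
- manip.sign_off(): hands the job in; it is judged then, once.
The state is a dict: "t": time; "q": joint angles; "qd": joint speeds; "tau": joint torques, N m; "tcp_pos": TCP position; "tool_rot": TCP orientation; "force": force on the tool from outside, world axes, zero at the start; "ft_torque": the same for the moment, N m; "finger_gap": opening from 0.0 (shut) to 1.0 (fully open); "gripper_force": force on a finger pad.
Only numpy, scipy, OpenCV 4.12 (cv2) and the standard library are available. Lean on these libraries where they do the work, as an engineer would, in place of code of your own. Each camera call takes 0.05 s, during which the arm holds its last target. There are 200 camera calls.

### The job

The knob on the sloping head of the blue bottle clamp has seized: break it loose with a short firm anticlockwise twist, then go on turning it anticlockwise until it is fully open at its stop and the red keeper has drawn clear of the bottle. Only then take the red-capped bottle out of the clamp and set it down upright in the yellow tray, without dropping or tipping it over and without disturbing the other things on the bench.

Things in the scene. Friction and masses are not known exactly. Their poses are not given: they have to be found in the camera images.
- clamp: Bottle clamp fixed to the bench: blue base plate 136 (x) x 310 (y, from -180 to +130) x 18 mm; origin on its underside, x away from the robot at yaw 0, z up. At the -y end a grey pedestal with a sloping head, face 114 x 90 mm; the knob's axis leaves the face at (10, -130, 100) mm, leaning 35 deg from vertical to -x: direction (-0.574, 0, 0.819). At the +y end stands the bottle.
- bottle_seat (a point): Centre of the bottle's seat on the base plate, at (0, 80, 18) mm in the clamp's frame, same axes. Fixed jaw on its +y side, from 26 mm off, 64 mm above the bench; two black foot stops at x +-25 to 33 mm, 33 mm above the bench. The moving jaw is on the -y side, so grip the bottle with the fingers closing along x.
- keeper_tip (a point): Middle of the free end of the red keeper (30 mm wide in x, 137 to 147 mm above the bench) that lies over the bottle's cap; it sits on the moving jaw's upright (46 mm wide), 47 to 61 mm behind this tip. Turning the knob draws jaw and keeper along the clamp's -y, 19 mm per rad; fully open, this tip is 47 mm from the bottle's axis.
- knob_grip (a point): On the knob's axis in mid-bar, 38 mm out from the sloping face; z = axis pointing out of the face, x along the bar; turns with the knob. Black bar 84 mm long, 17 mm thick (y), 21 to 51 mm out from the face; under it a 15 mm spindle in a 32 mm boss that ends 12 mm out. Grip across the thickness, tool along the axis (tilted 35 deg).
- knob (a joint): Turn of the knob, rad: 0 shut (bar pointing up the slope), growing anticlockwise seen facing the knob, to the stop at 2.9, fully open. Seized at first: needs about 0.5 N m over the first 0.3 to 0.4 rad, then gives and needs under 0.1 N m. Stays where left. Turn it in two or more grasps; the bar is alike after half a turn.
- bottle: Small white bottle with a red cap, loose, upright in the clamp's seat: body 48 mm diameter and 100 mm high, cap 26 mm diameter up to 117 mm, about 0.12 kg. Origin at the centre of its underside, z up through the cap. A grip 85 mm above its underside round the body works well.
- tray: Yellow open tray fixed on the bench, 110 x 110 x 16 mm outside, walls and floor 4 mm; origin at the centre of its underside, inner floor 4 mm above the bench.
- reagent: Bystander: small brown bottle with a black cap, 28 mm diameter, 61 mm high; origin under its centre.
- timer: Bystander: black countdown timer with three green keys, 54 x 62 x 62 mm; origin under its centre.
- cup: Bystander: black open cup, 75 mm diameter, 53 mm high; origin under its centre.
- wash_bottle: Bystander: large white bottle, 73 mm diameter, 180 mm high; origin under its centre.
Things that resemble listed ones, but are neither listed nor needed, are in the scene too. What is shaped like the bottle but brown or purple is not meant.

How it is judged:
By the outcome, as a careful person would: the job done as asked, in the order asked, and still so for the second after the job is handed in, with the robot touching nothing.
It also fails if it takes over 64 s, if anything falls off the work surface, if the arm or the gripper's body presses on something with over 40 N, if the wrist force passes 120 N, or if a joint passes its speed limit or range.

## Working session

There is one attempt and no reset: what is moved stays moved. The work goes in short steps, Python scripts to look and compute and a tool call to move; the robot and the scene stay as the last step left them, time stands still between calls to the robot, and variables do not carry over. Pictures are saved under pics/ and viewed, at most 10 in all, crops included, and the job is handed in when it is done.

Besides the shell and the picture viewer there is one more tool, called after "Call:" as name([rows], argument=value, ...), one row to a line, values as JSON. drive_tool: Moves the arm, as the interface text tells. Its arguments: {"type":"object","properties":{"plan":{"type":"array"},"newtons":{"type":"number"}},"required":["plan"]}

```bash
mkdir -p pics; cat > h.py <<'E'
import numpy as np, cv2
from station import manip
from scipy.spatial.transform import Rotation as R
def snap(n):
    s=manip.snapshot(n); s['f']=200/np.tan(np.radians(s['fov_y'])/2); return s
def cloud(s):
    z=s['z_map']; v,u=np.mgrid[:400,:640]
    P=np.stack([(u-s['cx'])/s['f']*z,-(v-s['cy'])/s['f']*z,-z],-1)
    E=np.array(s['extrinsics']); W=P@E[:3,:3].T+E[:3,3]; W[z==0]=np.nan; return W
def save(im,p): cv2.imwrite('pics/'+p,im[...,::-1])
E
python3 - <<'E'
from h import *
print(manip.sense(), manip.finger_overhang)
for n in('side','top'):
    s=snap(n); save(s['image'],n+'0.png'); np.savez(n+'0.npz',im=s['image'],W=cloud(s)); print(n,s['fov_y'],s['cx'],s['cy'],np.round(s['extrinsics'],3), [k for k in s])
E
```

```text
{'t': 0.0, 'q': array([ 1.07348143e+00,  5.28468789e-01,  1.43396259e+00,  5.42798792e-06,
        1.18138663e+00, -1.78525272e-01]), 'qd': array([ 0.00157717,  0.00085968,  0.00025197, -0.00135861, -0.00158999,
        0.00264622]), 'tau': array([ 4.76969799e-04, -4.42352128e+01, -1.78023148e+01, -2.55576397e-04,
        8.37989501e-03,  3.13217484e-06]), 'tcp_pos': array([0.1955253 , 0.59287658, 0.2443128 ]), 'tool_rot': array([ 1.58721641e-01,  9.87322745e-01, -1.04892006e-03, -3.71248947e-04]), 'force': array([-1.18340133,  0.22838128, -0.47054517]), 'ft_torque': array([-0.06517272,  0.00635821, -0.01146675]), 'gripper_force': 0.0, 'finger_gap': 0.9993998566584448} 0.014
side 42.525685229991055 320.47319779929626 194.25640772443123 [[ 0.413  0.511 -0.754 -0.664]
 [-0.911  0.229 -0.344 -0.728]
 [-0.003  0.828  0.56   0.985]
 [ 0.     0.     0.     1.   ]] ['image', 'z_map', 'fov_y', 'cx', 'cy', 'extrinsics', 'f']
top 54.02618163437776 316.2249763668265 201.62397381794432 [[ 8.000e-03  9.950e-01 -1.000e-01  4.100e-01]
 [-1.000e+00  8.000e-03  1.000e-03 -1.780e-01]
 [ 2.000e-03  1.000e-01  9.950e-01  1.287e+00]
 [ 0.000e+00  0.000e+00  0.000e+00  1.000e+00]] ['image', 'z_map', 'fov_y', 'cx', 'cy', 'extrinsics', 'f']
```

View pics/side0.png

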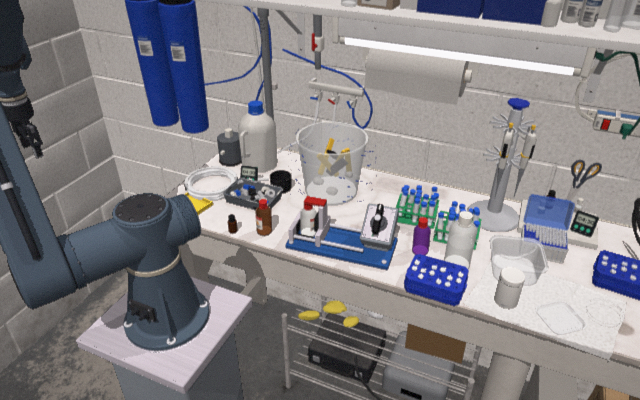

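View pics/top0.png

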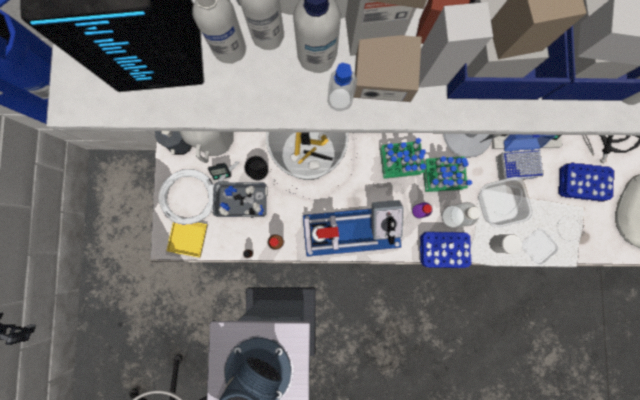

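The target is the white, red-capped bottle in the blue clamp: side (310,215), top (323,233). Two others could be mistaken for it: the brown bottle with a red cap, side (264,217) / top (275,242), and the purple one, side (422,235) / top (423,210). The tray is yellow, at side (197,205) / top (187,238). The knob is at side (378,220) / top (390,225). Next I measure positions and take a close crop.

```bash
python3 - <<'E'
from h import *
T=np.load('top0.npz');S=np.load('side0.npz')
a=cv2.resize(T['im'][190:270,290:420],None,fx=6,fy=6,interpolation=cv2.INTER_CUBIC)
b=cv2.resize(S['im'][185:275,270:410],None,fx=5.57,fy=5.57,interpolation=cv2.INTER_CUBIC)
save(a,'c1.png');save(b,'c2.png')
def st(n,m,W):
    P=W[m]; P=P[~np.isnan(P[:,0])]; 
    if len(P): print(n,len(P),'min',np.round(np.percentile(P,3,0),3),'max',np.round(np.percentile(P,97,0),3),'med',np.round(np.median(P,0),3))
for nm,D in(('top',T),('side',S)):
    im,W=D['im'],D['W']; h=cv2.cvtColor(im,cv2.COLOR_RGB2HSV).astype(int); H,s,v=h[...,0],h[...,1],h[...,2]
    on=(W[...,0]>.2)&(W[...,0]<.9)&(W[...,2]>-.02)&(W[...,2]<.25)&(abs(W[...,1])<.6)
    cl=on&(W[...,1]>-.4)&(W[...,1]<0.05)
    ye=on&(H>20)&(H<35)&(s>120); st(nm+' yellow',ye&(W[...,1]>.15)&(W[...,0]<.55),W)
    r=((H<8)|(H>172))&(s>120)&(v>80)
    st('red y<0.05',cl&r,W); st('red hi',cl&r&(W[...,2]>.125),W);st('red capheight',cl&r&(W[...,2]<.125),W)
    bl=cl&(H>100)&(H<125)&(s>140)&(W[...,2]<.035)&(W[...,1]>-.35); st('blue',bl,W)
    P=W[bl][:,:2]; P=P[~np.isnan(P).any(1)]; print(cv2.minAreaRect((P*1000).astype(np.float32)))
    if ye.any():
        P=W[ye&(W[...,1]>.15)&(W[...,0]<.55)][:,:2];print(cv2.minAreaRect((P*1000).astype(np.float32)))
for u,vv in((187,238),(323,233),(275,242),(248,253),(390,225),(423,210),(453,215),(220,170),(256,168),(240,198),(187,194),(230,240)): print(u,vv,np.round(T['W'][vv,u],3))
E
```

```text
top yellow 1033 min [ 0.367  0.188 -0.   ] max [0.461 0.294 0.018] med [0.413 0.24  0.005]
red y<0.05 285 min [ 0.397 -0.238  0.09 ] max [ 0.45  -0.04   0.151] med [ 0.43  -0.202  0.146]
red hi 202 min [ 0.421 -0.24   0.144] max [ 0.45  -0.184  0.151] med [ 0.436 -0.213  0.147]
red capheight 83 min [ 0.393 -0.066  0.089] max [ 0.42  -0.036  0.121] med [ 0.406 -0.052  0.115]
blue 1127 min [ 0.375 -0.347  0.014] max [ 0.507 -0.168  0.024] med [ 0.446 -0.288  0.019]
((439.1485595703125, -172.7583465576172), (142.69290161132812, 354.50189208984375), 0.15586964786052704)
((418.07171630859375, 238.9265899658203), (109.40924072265625, 108.04090881347656), 79.9173355102539)
side yellow 233 min [ 0.397  0.179 -0.002] max [0.466 0.283 0.015] med [0.446 0.211 0.004]
red y<0.05 297 min [ 0.384 -0.238  0.07 ] max [ 0.445 -0.044  0.147] med [ 0.422 -0.193  0.139]
red hi 171 min [ 0.415 -0.24   0.127] max [ 0.446 -0.183  0.148] med [ 0.426 -0.208  0.144]
red capheight 126 min [ 0.382 -0.2    0.064] max [ 0.429 -0.043  0.124] med [ 0.4   -0.058  0.112]
blue 1111 min [ 0.362 -0.343  0.007] max [ 0.491 -0.165  0.02 ] med [ 0.398 -0.276  0.016]
((429.5588073730469, -173.2395782470703), (354.7923583984375, 155.3712921142578), 87.4505386352539)
((451.5986633300781, 224.6318359375), (126.88988494873047, 61.846580505371094), 55.001705169677734)
187 238 [ 0.416  0.242 -0.   ]
323 233 [ 0.433 -0.199  0.146]
275 242 [ 0.405 -0.057  0.117]
248 253 [0.371 0.031 0.061]
390 225 [ 0.457 -0.392  0.155]
423 210 [ 0.505 -0.501  0.109]
453 215 [ 0.49  -0.589  0.115]
220 170 [0.632 0.129 0.053]
256 168 [0.649 0.022 0.004]
240 198 [0.545 0.066 0.033]
187 194 [ 0.561  0.249 -0.002]
230 240 [0.41  0.101 0.003]
```

View pics/c1.png

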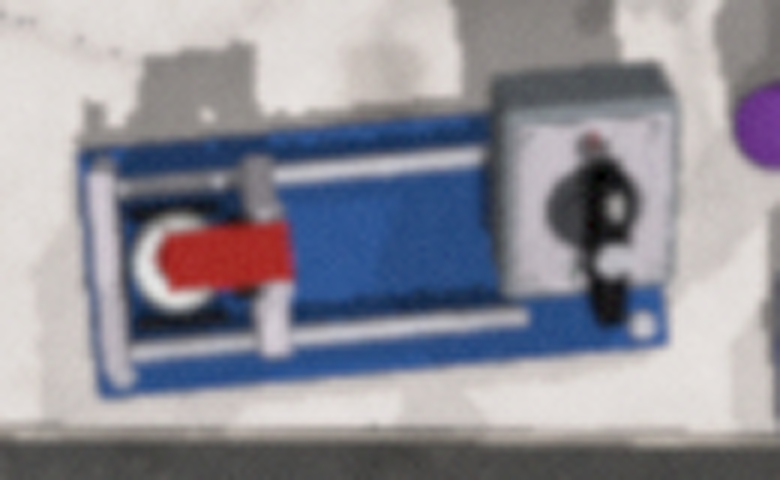

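View pics/c2.png

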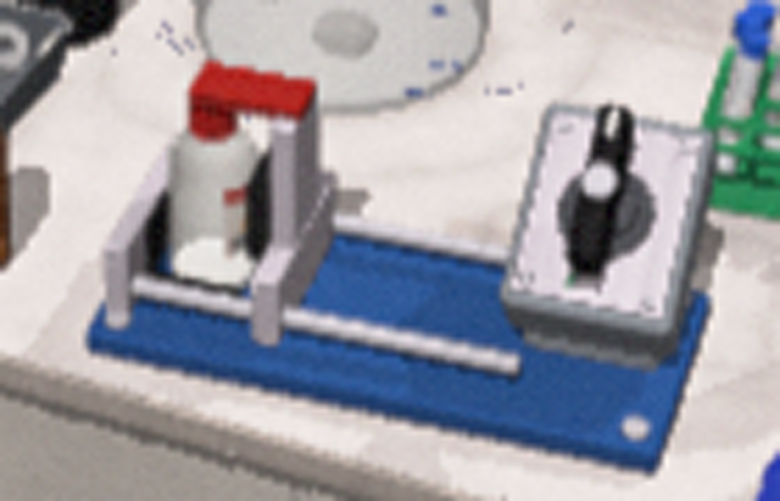

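Crops: the white bottle with its red cap sits under the red keeper (c1 (180,260), c2 (215,190)), and the knob bar points up the slope (c1 (605,240)). The choice is confirmed. Next I fit the clamp pose from the plate corners.

```bash
python3 - <<'E'
from h import *
from scipy.optimize import least_squares
sn={n:snap(n) for n in('top','side')}
def proj(n,P):
    s=sn[n];E=np.array(s['extrinsics']);C=(P-E[:3,3])@E[:3,:3]
    return np.stack([s['cx']+s['f']*C[:,0]/-C[:,2], s['cy']-s['f']*C[:,1]/-C[:,2]],1)
L=np.array([[-68,130,18],[-68,-180,18],[68,130,18],[-68,-180,18],[68,-180,18],[-68,130,18]])/1e3
tp=np.array([[105,393],[667,345],[80,150]])/6+[290,190]
sp=np.array([[660,455],[710,300],[92,332]])/5.57+[270,185]
def w(p,L): return R.from_euler('z',p[2]).apply(L)+[p[0],p[1],0]
for sel in('both','top','side'):
    def f(p):
        a=(proj('top',w(p,L[:3]))-tp).ravel();b=(proj('side',w(p,L[3:]))-sp).ravel()
        return np.r_[a,b] if sel=='both' else a if sel=='top' else b
    r=least_squares(f,[.43,-.28,.09]); print(sel,r.x,np.degrees(r.x[2]),np.round(r.fun,1))
    if sel=='both': p=r.x
nm=dict(seat=[0,80,18],captop=[0,80,135],knob=[10-.574*38,-130,100+.819*38],ktip=[0,80-5,147])
for k,v in nm.items():
    q=w(p,np.array([v])/1e3); print(k,np.round(q,4),*[np.round(proj(n,q),1) for n in sn])
# measured: bar outer points
th=np.radians(35);Rc=R.from_euler('z',p[2]).as_matrix()
ax=Rc@np.array([-np.sin(th),0,np.cos(th)]);o=w(p,np.array([[.01,-.13,.1]]))[0];up=Rc@np.array([np.cos(th),0,np.sin(th)]);sd=Rc@[0,1.,0]
for n in sn:
    Wc=cloud(sn[n]);D=Wc-o;im=sn[n]['image'].astype(int);z=D@ax;a=D@up;b=D@sd
    m=(z>.035)&(z<.06)&(abs(a)<.06)&(abs(b)<.03)&(im.max(-1)<70);print(n,m.sum(),'ax',np.percentile(z[m],[10,50,90]).round(3),'up',np.percentile(a[m],[2,50,98]).round(3),'side',np.percentile(b[m],[5,50,95]).round(3),'slope',np.degrees(np.polyfit(a[m],b[m],1)[0]).round(1))
    m=(abs(a)<.057)&(abs(b)<.045)&(abs(z)<.012)&(im.min(-1)>150);print('face',m.sum(),np.percentile(z[m],[10,50,90]).round(4),np.percentile(a[m],[1,99]).round(3),np.percentile(b[m],[1,99]).round(3))
E
```

```text
both [ 0.43891307 -0.2714715   0.09385181] 5.377312806594076 [-1.2  1.2  1.2  0.9 -0.5 -0.5  0.5 -0.1  1.6 -1.4 -1.  -1. ]
top [ 0.44083749 -0.2718373   0.09871035] 5.655686680888114 [-1.   0.8  1.4  0.  -0.5 -0.9]
side [ 0.43554554 -0.27161368  0.09738804] 5.579923384346726 [ 0.3  0.6  1.2 -0.9 -1.5 -0.2]
seat [[ 0.4314 -0.1918  0.018 ]] [[320.  234.2]] [[309.4 233.4]]
captop [[ 0.4314 -0.1918  0.135 ]] [[320.5 233.5]] [[308.8 201.6]]
knob [[ 0.4393 -0.402   0.1311]] [[391.9 231.4]] [[378.6 219. ]]
ktip [[ 0.4319 -0.1968  0.147 ]] [[322.2 233.3]] [[310.3 198.5]]
top 86 ax [0.042 0.047 0.05 ] up [-0.033  0.017  0.046] side [-0.002  0.006  0.01 ] slope 0.6
face 444 [-0.0024  0.0005  0.0029] [-0.045  0.053] [-0.042  0.04 ]
side 124 ax [0.041 0.047 0.05 ] up [-0.041 -0.016  0.036] side [-0.005  0.002  0.01 ] slope -1.2
face 631 [-0.0052 -0.0012  0.0027] [-0.049  0.055] [-0.036  0.044]
```

```bash
cat >> h.py <<'E'
def yr(angle):  # tool down, tool y at world angle
    z=np.array([0,0,-1.]);y=np.array([np.cos(angle),np.sin(angle),0]);return R.from_matrix(np.stack([np.cross(y,z),y,z],1))
YAW=0.0955; KN=np.array([.440,-.399,.132]); Rc=R.from_euler('z',YAW).as_matrix()
AX=Rc@np.array([-np.sin(np.radians(35)),0,np.cos(np.radians(35))]);UP=Rc@np.array([np.cos(np.radians(35)),0,np.sin(np.radians(35))])
def kr(th,flip=1): # grip bar at knob angle th
    z=-AX; y0=np.cross(AX,UP); y=flip*R.from_rotvec(AX*th).apply(y0);return R.from_matrix(np.stack([np.cross(y,z),y,z],1))
def rows(path,cyl=False,g=1,nd=3):
    """path: list of (pos,Rot,n) from the current pose; prints rows"""
    s=manip.sense();p=np.array(s['tcp_pos']);q=R.from_quat(s['tool_rot']);out=[]
    c,cq=p.copy(),q
    for P,Q,n in path:
        P=np.array(P);dv=(q.inv()*Q).as_rotvec()
        for i in range(1,n+1):
            f=i/n
            if cyl:
                a0,a1=np.arctan2(p[1],p[0]),np.arctan2(P[1],P[0]);r=(1-f)*np.hypot(*p[:2])+f*np.hypot(*P[:2]);a=a0+f*(a1-a0)
                t=np.array([r*np.cos(a),r*np.sin(a),(1-f)*p[2]+f*P[2]])
            else: t=p+f*(P-p)
            tq=q*R.from_rotvec(f*dv)
            d=np.round(cq.inv().apply(t-c),nd);w=np.round(np.degrees((cq.inv()*tq).as_rotvec()),1)
            c=c+cq.apply(d);cq=cq*R.from_rotvec(np.radians(w));out.append([*map(float,d),*map(float,w),g])
        p,q=P,Q
    for k in range(0,len(out),10): print(str(out[k:k+10]).replace(' ','').replace('-0.0,','0,').replace('0.0,','0,'))
    o=np.array(out);print('max',abs(o[:,:3]).max(),abs(o[:,3:6]).max())
def state():
    s=manip.sense();print({k:np.round(s[k],3).tolist() for k in('t','q','tcp_pos','tool_rot','force','ft_torque','gripper_force','finger_gap')});return s
E
python3 - <<'E'
from h import *
mid=yr(0.3)
rows([([.50,.2,.26],yr(0.1),12),([.36,-.36,.27],yr(-np.pi/2+YAW),14)],cyl=True)
E
```

```text
[[-0.045,-0.009,-0.001,0,0,5.5,1],[-0.044,-0.008,-0.002,0,0,5.5,1],[-0.044,-0.006,-0.001,0,0,5.5,1],[-0.044,-0.006,-0.001,0,0,5.5,1],[-0.043,-0.005,-0.001,0,0,5.5,1],[-0.043,-0.003,-0.002,0,0,5.5,1],[-0.043,-0.003,-0.001,0,0,5.5,1],[-0.042,-0.002,-0.001,0,0,5.5,1],[-0.041,-0.001,-0.001,0,0,5.5,1],[-0.041,0,-0.002,0,0,5.5,1]]
[[-0.041,0.001,-0.001,0,0.1,5.5,1],[-0.04,0.002,-0.001,-0.1,0,5.5,1],[-0.044,0.008,-0.001,0,0,6.5,1],[-0.043,0.01,-0.001,0,0,6.4,1],[-0.044,0.011,0,0,0,6.4,1],[-0.042,0.012,-0.001,0,-0.1,6.5,1],[-0.042,0.014,-0.001,0,0,6.4,1],[-0.042,0.014,0,0,0,6.5,1],[-0.04,0.016,-0.001,0,0,6.4,1],[-0.041,0.017,-0.001,0,0,6.5,1]]
[[-0.039,0.017,0,0,0,6.4,1],[-0.039,0.019,-0.001,0,0,6.5,1],[-0.038,0.02,-0.001,0.1,0,6.4,1],[-0.038,0.021,-0.001,0,0,6.5,1],[-0.036,0.022,0,0,0,6.4,1],[-0.036,0.023,-0.001,0,0,6.5,1]]
max 0.045 6.5
```

Call:
drive_tool([
  [-0.045,-0.009,-0.001,0,0,5.5,1],
  [-0.044,-0.008,-0.002,0,0,5.5,1],
  [-0.044,-0.006,-0.001,0,0,5.5,1],
  [-0.044,-0.006,-0.001,0,0,5.5,1],
  [-0.043,-0.005,-0.001,0,0,5.5,1],
  [-0.043,-0.003,-0.002,0,0,5.5,1],
  [-0.043,-0.003,-0.001,0,0,5.5,1],
  [-0.042,-0.002,-0.001,0,0,5.5,1],
  [-0.041,-0.001,-0.001,0,0,5.5,1],
  [-0.041,0,-0.002,0,0,5.5,1],
])

```text
t: 1.2
tcp_pos: [0.4789, 0.2766, 0.2582]
tool_rot: [0.598, 0.801, 0.0, 0.0]
force: [1.0, 0.1, -0.3]
finger_gap: 0.997
gripper_force: 0.0
```

Call:
drive_tool([
  [-0.041,0.001,-0.001,0,0,5.5,1],
  [-0.04,0.002,-0.001,0,0,5.5,1],
  [-0.044,0.008,-0.001,0,0,6.5,1],
  [-0.043,0.01,-0.001,0,0,6.5,1],
  [-0.044,0.011,0,0,0,6.5,1],
  [-0.042,0.012,-0.001,0,0,6.5,1],
  [-0.042,0.014,-0.001,0,0,6.5,1],
  [-0.042,0.014,0,0,0,6.5,1],
  [-0.04,0.016,-0.001,0,0,6.5,1],
  [-0.041,0.017,-0.001,0,0,6.5,1],
])

```text
t: 2.2
tcp_pos: [0.4997, -0.149, 0.2663]
tool_rot: [0.929, 0.37, 0.0, 0.0]
force: [0.6, 0.1, 0.6]
finger_gap: 1.001
gripper_force: 0.0
```

Call:
drive_tool([
  [-0.039,0.017,0,0,0,6.5,1],
  [-0.039,0.019,-0.001,0,0,6.5,1],
  [-0.038,0.02,-0.001,0,0,6.5,1],
  [-0.038,0.021,-0.001,0,0,6.5,1],
  [-0.036,0.022,0,0,0,6.5,1],
  [-0.036,0.023,-0.001,0,0,6.5,1],
  [0,0,0,0,0,0,1],
])

```text
t: 2.9
tcp_pos: [0.354, -0.3617, 0.2704]
tool_rot: [0.999, 0.038, -0.0, 0.001]
force: [0.3, 0.7, 1.7]
finger_gap: 0.998
gripper_force: 0.0
```

```bash
python3 - <<'E'
from h import *
state()
rows([(KN+.085*AX,kr(0,-1),8)])
print(KN+.085*AX)
E
```

```text
{'t': 2.9, 'q': [-1.016, 0.335, 1.696, -0.002, 1.109, 0.48], 'tcp_pos': [0.354, -0.362, 0.27], 'tool_rot': [0.999, 0.038, -0.0, 0.001], 'force': [0.329, 0.724, 1.724], 'ft_torque': [0.044, 0.015, -0.018], 'gripper_force': 0.0, 'finger_gap': 0.998}
[[0.004,0.006,0.009,0.1,4.4,-0.1,1],[0.004,0.005,0.009,0,4.4,-0.2,1],[0.003,0.006,0.009,0.1,4.3,-0.1,1],[0.002,0.005,0.009,0,4.4,-0.2,1],[0.002,0.006,0.009,0.1,4.4,-0.1,1],[0,0.006,0.01,0,4.4,-0.1,1],[0,0.005,0.01,0.1,4.4,-0.2,1],[-0.001,0.006,0.009,0.1,4.4,-0.1,1]]
max 0.01 4.4
[ 0.39146816 -0.40364893  0.20162792]
```

Call:
drive_tool([
  [0.004,0.006,0.009,0,4.4,-0.1,1],
  [0.004,0.005,0.009,0,4.4,-0.2,1],
  [0.003,0.006,0.009,0,4.4,-0.1,1],
  [0.002,0.005,0.009,0,4.4,-0.2,1],
  [0.002,0.006,0.009,0,4.4,-0.1,1],
  [0,0.006,0.01,0,4.4,-0.1,1],
  [0,0.005,0.01,0.1,4.4,-0.2,1],
  [-0.001,0.006,0.009,0.1,4.4,-0.1,1],
  [0,0,0,0,0,0,1],
])

```text
t: 3.8
tcp_pos: [0.3938, -0.3994, 0.1996]
tool_rot: [0.952, 0.048, 0.302, -0.016]
force: [0.6, 0.4, 0.5]
finger_gap: 1.001
gripper_force: 0.0
```

```bash
python3 - <<'E'
from h import *
state()
rows([(KN+.003*AX,kr(0,-1),4)],nd=4)
for n,c in(('top',(160,280,330,450)),('side',(140,260,310,470))):
    s=snap(n); save(cv2.resize(s['image'][c[0]:c[1],c[2]:c[3]],None,fx=5,fy=5,interpolation=cv2.INTER_CUBIC),'k_'+n+'.png')
E
```

```text
{'t': 3.8, 'q': [-1.298, 0.489, 1.893, 0.856, 0.85, -0.44], 'tcp_pos': [0.394, -0.399, 0.2], 'tool_rot': [0.952, 0.048, 0.302, -0.016], 'force': [0.572, 0.405, 0.536], 'ft_torque': [-0.055, 0.327, 0.027], 'gripper_force': 0.0, 'finger_gap': 1.001}
[[-0.0003,0.0011,0.0197,-0.1,0,0.1,1],[-0.0004,0.001,0.0197,0,-0.1,0,1],[-0.0003,0.0011,0.0197,-0.1,0,0.1,1],[-0.0003,0.001,0.0197,-0.1,-0.1,0,1]]
max 0.0197 0.1
```

View pics/k_side.png

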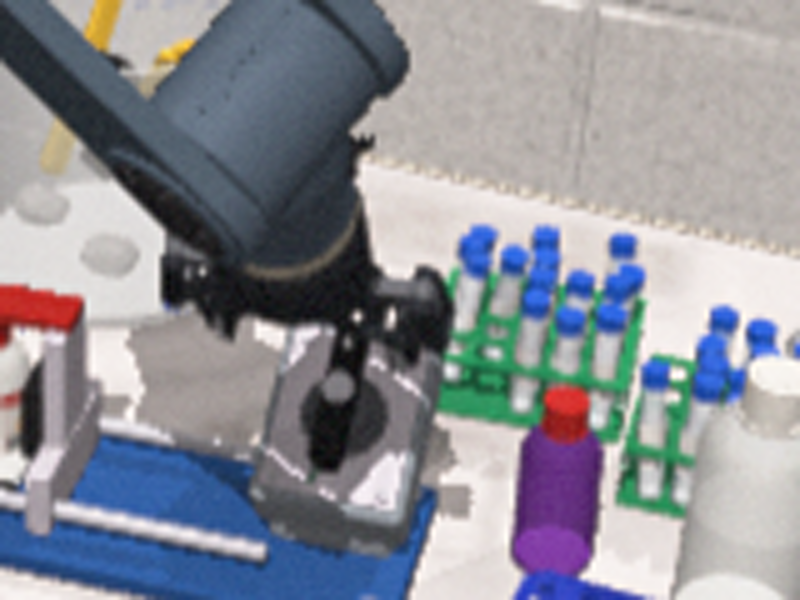

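Side view: the gripper is lined up over the knob bar (bar (340,400), boss (345,410)). The purple bottle at (560,480) and the wash bottle are clear. Moving in now.

Call:
drive_tool([
  [0,0.001,0.02,0,0,0,1],
  [0,0.001,0.02,0,0,0,1],
  [0,0.001,0.02,0,0,0,1],
  [0,0.001,0.018,0,0,0,1],
  [0,0,0,0,0,0,1],
])

```text
t: 4.4
tcp_pos: [0.441, -0.3979, 0.1373]
tool_rot: [0.952, 0.051, 0.302, -0.015]
force: [0.9, -0.6, 0.3]
finger_gap: 1.002
gripper_force: 0.0
```

Call:
drive_tool([
  [0,0,0,0,0,0,0],
  [0,0,0,0,0,0,-0.4],
  [0,0,0,0,0,0,-1],
  [0,0,0,0,0,0,-1],
  [0,0,0,0,0,0,-1],
  [0,0,0,0,0,0,-1],
], newtons=60)

```text
t: 5.0
tcp_pos: [0.4393, -0.3998, 0.1385]
tool_rot: [0.952, 0.049, 0.302, -0.014]
force: [-4.8, 1.1, 5.6]
finger_gap: 0.182
gripper_force: 59.8
```

```bash
python3 - <<'E'
from h import *
s=state();d=R.from_quat(s['tool_rot']).inv().apply(KN-s['tcp_pos']);print('knob in tool',d)
print((R.from_quat(s['tool_rot']).inv()*kr(0,-1)).as_rotvec(degrees=True))
E
```

```text
{'t': 5.0, 'q': [-1.207, 0.624, 1.875, 0.987, 0.73, -0.528], 'tcp_pos': [0.439, -0.4, 0.139], 'tool_rot': [0.952, 0.049, 0.302, -0.014], 'force': [-4.753, 1.084, 5.632], 'ft_torque': [0.08, 0.267, 0.073], 'gripper_force': 59.768, 'finger_gap': 0.182}
knob in tool [-0.00314706 -0.00071887  0.00573207]
[-0.04610656 -0.22392054  0.41499744]
```

Call:
drive_tool([
  [0,0,0,0,0,0,-1],
  [0,0,0,0,0,-6,-1],
  [0,0,0,0,0,-6,-1],
  [0,0,0,0,0,-6,-1],
  [0,0,0,0,0,-6,-1],
  [0,0,0,0,0,-6,-1],
  [0,0,0,0,0,0,-1],
], newtons=100)

```text
t: 5.7
tcp_pos: [0.4391, -0.3993, 0.1385]
tool_rot: [0.906, 0.295, 0.295, 0.065]
force: [-5.8, 0.6, 8.7]
finger_gap: 0.167
gripper_force: 99.3
```

```bash
python3 - <<'E'
from h import *
s=state();q=R.from_quat(s['tool_rot']).inv();print('knob in tool',q.apply(KN-s['tcp_pos']),'F',q.apply(s['force']),'M',q.apply(s['ft_torque']))
print((kr(0,-1).inv()*R.from_quat(s['tool_rot'])).as_rotvec(degrees=True))
E
```

```text
{'t': 5.7, 'q': [-1.207, 0.624, 1.876, 0.986, 0.731, -1.054], 'tcp_pos': [0.439, -0.399, 0.139], 'tool_rot': [0.906, 0.295, 0.295, 0.065], 'force': [-5.78, 0.615, 8.743], 'ft_torque': [0.161, 0.391, 0.279], 'gripper_force': 99.25, 'finger_gap': 0.167}
knob in tool [-0.00251538 -0.001668    0.00585624] F [  0.93633591  -0.82104023 -10.4247196 ] M [ 0.46777362 -0.15790373 -0.11324746]
[  0.04575033   0.23952912 -30.53310196]
```

Call:
drive_tool([
  [0,0,-0.001,0,0,-8,-1],
  [0,0,0,0,0,-8,-1],
  [0,0,0,0,0,-8,-1],
  [0,0,0,0,0,-8,-1],
  [0,0,0,0,0,-8,-1],
  [0,0,0,0,0,-8,-1],
  [0,0,0,0,0,-8,-1],
  [0,0,0,0,0,-8,-1],
  [0,0,0,0,0,-8,-1],
  [0,0,0,0,0,-8,-1],
])

```text
t: 6.7
tcp_pos: [0.438, -0.3989, 0.1379]
tool_rot: [0.504, 0.81, 0.184, 0.239]
force: [-5.3, -0.1, 0.1]
finger_gap: 0.172
gripper_force: 99.2
```

```bash
python3 - <<'E'
from h import *
s=state();q=R.from_quat(s['tool_rot']).inv();print('knob in tool',q.apply(KN-s['tcp_pos']),'F',q.apply(s['force']),'M',q.apply(s['ft_torque']))
print((kr(0,-1).inv()*R.from_quat(s['tool_rot'])).as_rotvec(degrees=True))
t=snap('top');W=cloud(t);im=t['image'];h=cv2.cvtColor(im,cv2.COLOR_RGB2HSV).astype(int)
m=((h[...,0]<8)|(h[...,0]>172))&(h[...,1]>120)&(W[...,2]>.12)&(W[...,2]<.16)&(W[...,1]<-.1)&(W[...,0]<.6);print('keeper',np.percentile(W[m],[2,50,98],axis=0).round(3))
save(cv2.resize(im[190:270,290:420],None,fx=6,fy=6,interpolation=cv2.INTER_CUBIC),'t2.png')
E
```

```text
{'t': 6.7, 'q': [-1.208, 0.624, 1.877, 0.983, 0.73, -2.452], 'tcp_pos': [0.438, -0.399, 0.138], 'tool_rot': [0.504, 0.81, 0.184, 0.239], 'force': [-5.306, -0.133, 0.068], 'ft_torque': [0.142, 0.877, 0.101], 'gripper_force': 99.228, 'finger_gap': 0.172}
knob in tool [ 0.00030892 -0.00176106  0.00592756] F [ 1.87632503 -3.88102539 -3.09669476] M [0.71822572 0.53028526 0.04875511]
[ 3.52073595e-02  2.11693637e-01 -1.10715776e+02]
keeper [[ 0.424 -0.506  0.122]
 [ 0.439 -0.243  0.146]
 [ 0.505 -0.182  0.152]]
```

View pics/t2.png

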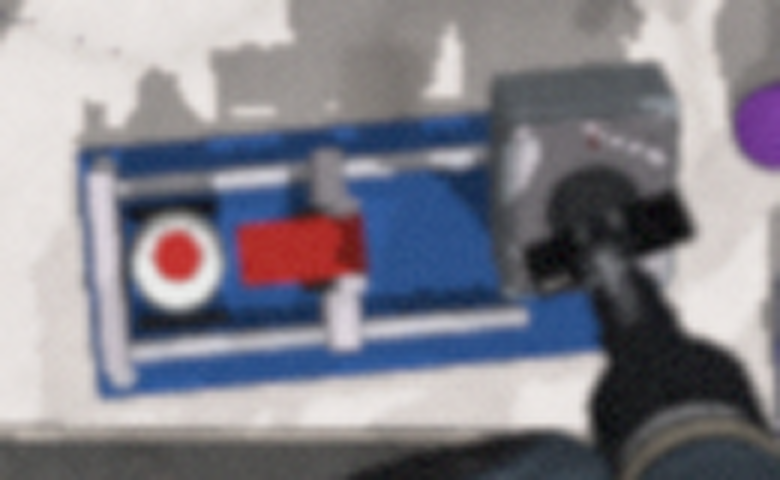

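The crop shows the keeper (300,250) drawn back and the bottle's cap (180,255) exposed. The knob is at about 1.93 rad, so I regrasp half a turn back.

Call:
drive_tool([
  [0,0,0,0,0,0,0],
  [0,0,0,0,0,0,1],
  [0,0,0,0,0,0,1],
  [0,0,0,0,0,0,1],
  [0,0,-0.02,0,0,0,1],
  [0,0,-0.03,0,0,0,1],
  [0,0,-0.01,0,0,8.5,1],
  [0,0,0,0,0,8.5,1],
  [0,0,0,0,0,8.5,1],
  [0,0,0,0,0,8.5,1],
])

```text
t: 7.75
tcp_pos: [0.4047, -0.403, 0.1881]
tool_rot: [0.722, 0.622, 0.247, 0.174]
force: [0.4, 0.4, 0.0]
finger_gap: 0.998
gripper_force: 0.0
```

Call:
drive_tool([
  [0,0,0,0,0,8.5,1],
  [0,0,0,0,0,8.5,1],
  [0,0,0,0,0,8.5,1],
  [0,0,0,0,0,8.5,1],
  [0,0,0,0,0,8.5,1],
  [0,0,0,0,0,8.5,1],
  [0,0,0,0,0,8.5,1],
  [0,0,0,0,0,8.5,1],
  [0,0,0,0,0,8.5,1],
  [0,0,0,0,0,8.5,1],
])

```text
t: 8.75
tcp_pos: [0.4047, -0.4028, 0.1878]
tool_rot: [0.953, -0.029, 0.3, -0.039]
force: [0.4, 0.2, 0.8]
finger_gap: 1.001
gripper_force: 0.0
```

Call:
drive_tool([
  [0,0,0,0,0,8.5,1],
  [0,0,0,0,0,8.5,1],
  [0,0,0,0,0,8.5,1],
  [0,0,0,0,0,8.5,1],
  [0,0,0,0,0,8.5,1],
  [0,0,0,0,0,8.5,1],
  [0,0,0,0,0,8.5,1],
  [0,0,0,0,0,0,1],
])

```text
t: 9.55
tcp_pos: [0.4047, -0.4028, 0.1878]
tool_rot: [0.814, -0.495, 0.242, -0.182]
force: [-0.1, -0.0, 0.0]
finger_gap: 1.0
gripper_force: 0.0
```

```bash
python3 - <<'E'
from h import *
s=state()
C=np.array([.4385,-.399,.1382])  # TCP when gripping
q=R.from_quat(s['tool_rot']);t=kr(np.radians(110.7),1)
print('to grip',q.inv().apply(C-s['tcp_pos']),(q.inv()*t).as_rotvec(degrees=True))
E
```

```text
{'t': 9.55, 'q': [-1.277, 0.518, 1.883, 0.879, 0.825, 0.741], 'tcp_pos': [0.405, -0.403, 0.188], 'tool_rot': [0.814, -0.495, 0.242, -0.182], 'force': [-0.082, -0.01, 0.007], 'ft_torque': [-0.05, 0.252, -0.003], 'gripper_force': 0.0, 'finger_gap': 1.0}
to grip [-0.00076642  0.00060779  0.06011896] [-0.23104079  0.01429613  1.20744208]
```

Call:
drive_tool([
  [0,0,0.02,0,0,1,1],
  [0,0,0.02,0,0,0,1],
  [0,0,0.02,0,0,0,1],
  [0,0,0,0,0,0,0],
  [0,0,0,0,0,0,-0.5],
  [0,0,0,0,0,0,-1],
  [0,0,0,0,0,0,-1],
  [0,0,0,0,0,0,-1],
  [0,0,0,0,0,0,-1],
  [0,0,0,0,0,0,-1],
], newtons=80)

```text
t: 10.55
tcp_pos: [0.4379, -0.4004, 0.1392]
tool_rot: [0.81, -0.502, 0.24, -0.182]
force: [-5.4, -1.6, 3.0]
finger_gap: 0.176
gripper_force: 78.5
```

Call:
drive_tool([
  [0,0,0,0,0,-8,-1],
  [0,0,0,0,0,-8,-1],
  [0,0,0,0,0,-8,-1],
  [0,0,0,0,0,-8,-1],
  [0,0,0,0,0,-8,-1],
  [0,0,0,0,0,-8,-1],
  [0,0,0,0,0,-6,-1],
  [0,0,0,0,0,-2,-1],
  [0,0,0,0,0,0,-1],
])

```text
t: 11.45
tcp_pos: [0.4381, -0.3999, 0.1394]
tool_rot: [0.951, -0.063, 0.298, -0.049]
force: [-4.6, -0.5, 3.7]
finger_gap: 0.176
gripper_force: 78.6
```

```bash
cat > m.py <<'E'
from h import *
s=state();q=R.from_quat(s['tool_rot']).inv();print('knob in tool',q.apply(KN-s['tcp_pos']),'F',q.apply(s['force']),'M',q.apply(s['ft_torque']))
print((kr(0,1).inv()*R.from_quat(s['tool_rot'])).as_rotvec(degrees=True))
t=snap('top');W=cloud(t);im=t['image'];h=cv2.cvtColor(im,cv2.COLOR_RGB2HSV).astype(int)
r=((h[...,0]<8)|(h[...,0]>172))&(h[...,1]>120)&(W[...,1]<-.1)&(W[...,1]>-.4)&(W[...,0]<.6)
k=r&(W[...,2]>.138);c=r&(W[...,2]>.12)&~k
print('keeper',np.percentile(W[k],[2,50,98],axis=0).round(3).tolist());print('cap',np.percentile(W[c],[2,50,98],axis=0).round(3).tolist(),c.sum())
E
python3 m.py
```

```text
{'t': 11.45, 'q': [-1.209, 0.622, 1.876, 0.984, 0.731, -0.291], 'tcp_pos': [0.438, -0.4, 0.139], 'tool_rot': [0.951, -0.063, 0.298, -0.049], 'force': [-4.559, -0.478, 3.684], 'ft_torque': [0.294, 0.564, -0.042], 'gripper_force': 78.646, 'finger_gap': 0.176}
knob in tool [-0.00277122 -0.00012713  0.00715763] F [-1.57172978  0.40617961 -5.65238434] M [ 0.13120614 -0.57806521  0.23371928]
[ 2.76254044e-01 -5.40991405e-02 -1.66890257e+02]
keeper [[0.427, -0.294, 0.143], [0.439, -0.266, 0.148], [0.454, -0.239, 0.152]]
cap [[0.427, -0.196, 0.131], [0.436, -0.188, 0.135], [0.445, -0.179, 0.138]] 38
```

Call:
drive_tool([
  [0,0,0,0,0,-3,-1],
  [0,0,0,0,0,0,-1],
])

```text
t: 11.7
tcp_pos: [0.4381, -0.4, 0.1394]
tool_rot: [0.952, -0.042, 0.3, -0.042]
force: [-6.5, -0.4, 3.5]
finger_gap: 0.174
gripper_force: 83.1
```

```bash
python3 m.py
```

```text
{'t': 11.7, 'q': [-1.21, 0.622, 1.877, 0.988, 0.731, -0.339], 'tcp_pos': [0.438, -0.4, 0.139], 'tool_rot': [0.952, -0.042, 0.3, -0.042], 'force': [-6.511, -0.426, 3.519], 'ft_torque': [1.123, 0.77, -1.229], 'gripper_force': 83.091, 'finger_gap': 0.174}
knob in tool [-0.00275404 -0.00027506  0.00715524] F [-3.272292    0.41401342 -6.63901461] M [ 0.13715605 -0.69761778  1.69152802]
[ 4.06049302e-01  3.24431332e-03 -1.69425145e+02]
keeper [[0.427, -0.294, 0.143], [0.439, -0.266, 0.148], [0.454, -0.239, 0.152]]
cap [[0.427, -0.196, 0.131], [0.436, -0.188, 0.135], [0.445, -0.179, 0.137]] 38
```

Torque rose to 1.7 N m with no keeper motion, so the knob is at its stop. I relax the twist, release and retreat.

Call:
drive_tool([
  [0,0,0,0,0,2.5,-1],
  [0,0,0,0,0,0,0],
  [0,0,0,0,0,0,1],
  [0,0,0,0,0,0,1],
  [0,0,0,0,0,0,1],
  [0,0,-0.02,0,0,0,1],
  [0,0,-0.04,0,0,0,1],
  [0,0,-0.05,0,0,0,1],
  [0,0,-0.02,0,0,0,1],
  [0,0,0,0,0,0,1],
])

```text
t: 12.75
tcp_pos: [0.3638, -0.4086, 0.2474]
tool_rot: [0.951, -0.059, 0.299, -0.045]
force: [0.4, -1.2, -0.5]
finger_gap: 0.998
gripper_force: 0.0
```

```bash
python3 - <<'E'
from h import *
state()
for n in('top','side'):
    t=snap(n);W=cloud(t);im=t['image'];h=cv2.cvtColor(im,cv2.COLOR_RGB2HSV).astype(int)
    r=((h[...,0]<8)|(h[...,0]>172))&(h[...,1]>120)&(W[...,1]<-.13)&(W[...,1]>-.225)&(W[...,0]<.5)&(W[...,2]>.112)&(W[...,2]<.142)
    v,u=np.nonzero(r);print(n,'cap',np.percentile(W[r],[2,50,98],axis=0).round(3).tolist(),r.sum(),u.min(),u.max(),v.min(),v.max(),'mean',W[r].mean(0).round(4))
    wh=(h[...,1]<50)&(abs(W[...,0]-.433)<.035)&(abs(W[...,1]+.19)<.03)&(W[...,2]>.05)&(W[...,2]<.115)
    P=W[wh]; 
    if len(P)>20:
        from scipy.optimize import least_squares
        f=least_squares(lambda c:np.hypot(P[:,0]-c[0],P[:,1]-c[1])-.024,[.433,-.19],loss='soft_l1',f_scale=.002).x; print('body fit',f,len(P))
    m=(h[...,0]>20)&(h[...,0]<35)&(h[...,1]>120)&(W[...,1]>.15)&(W[...,0]<.5)&(W[...,0]>.3)&(W[...,2]>-.02)
    P=W[m];print('tray',cv2.minAreaRect((P[:,:2]*1000).astype(np.float32)))
    if n=='side': save(cv2.resize(im[180:280,260:410],None,fx=5,fy=5,interpolation=cv2.INTER_CUBIC),'s3.png')
rows([([.33,-.30,.27],yr(0.0955-1.2),8),([.4335,-.19,.19],yr(.0955),9)],nd=3)
E
```

```text
{'t': 12.75, 'q': [-1.366, 0.396, 1.869, 0.775, 0.959, -0.158], 'tcp_pos': [0.364, -0.409, 0.247], 'tool_rot': [0.951, -0.059, 0.299, -0.045], 'force': [0.406, -1.151, -0.496], 'ft_torque': [-0.033, 0.279, -0.034], 'gripper_force': 0.0, 'finger_gap': 0.998}
top cap [[0.427, -0.196, 0.131], [0.436, -0.188, 0.134], [0.445, -0.179, 0.14]] 40 316 322 229 235 mean [ 0.4352 -0.1877  0.1346]
body fit [ 0.43497358 -0.18551406] 147
tray ((418.44976806640625, 239.29579162597656), (111.29415130615234, 107.30630493164062), 80.01780700683594)
side cap [[0.418, -0.198, 0.113], [0.426, -0.189, 0.13], [0.443, -0.178, 0.135]] 72 304 311 200 209 mean [ 0.4278 -0.1893  0.1271]
body fit [ 0.4333408  -0.18591944] 299
tray ((408.9188537597656, 200.13015747070312), (40.66769027709961, 111.1313705444336), 84.64309692382812)
[[-0.004,-0.013,-0.004,0.3,-4.5,-4.1,1],[-0.003,-0.014,-0.004,0.4,-4.4,-4.1,1],[-0.002,-0.013,-0.004,0.3,-4.5,-4.1,1],[-0.002,-0.014,-0.003,0.3,-4.4,-4.1,1],[0,-0.014,-0.004,0.3,-4.5,-4.0,1],[-0.001,-0.014,-0.003,0.4,-4.4,-4.1,1],[0.001,-0.014,-0.003,0.3,-4.5,-4.1,1],[0.002,-0.014,-0.003,0.3,-4.4,-4.1,1],[0.015,-0.006,0.009,0,0,-7.7,1],[0.017,-0.003,0.009,0,0,-7.6,1]]
[[0.016,-0.002,0.009,0,0,-7.6,1],[0.017,0.001,0.009,0,0,-7.7,1],[0.017,0.003,0.008,0,0,-7.6,1],[0.016,0.005,0.009,0,0,-7.6,1],[0.015,0.008,0.009,0,0,-7.7,1],[0.014,0.009,0.009,0,0,-7.6,1],[0.012,0.011,0.009,0,0,-7.7,1]]
max 0.017 7.7
```

View pics/s3.png

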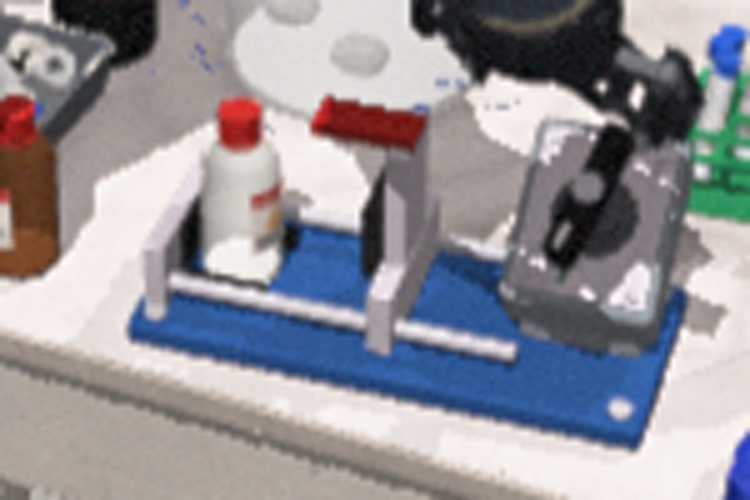

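Side view: the keeper (370,120) is clear of the cap (240,120), and the bar has swung just short of half a turn. Moving above the bottle.

Call:
drive_tool([
  [-0.004,-0.013,-0.004,0.3,-4.5,-4,1],
  [-0.003,-0.014,-0.004,0.4,-4.4,-4,1],
  [-0.002,-0.013,-0.004,0.3,-4.5,-4,1],
  [-0.002,-0.014,-0.003,0.3,-4.4,-4,1],
  [0,-0.014,-0.004,0.3,-4.5,-4,1],
  [-0.001,-0.014,-0.003,0.4,-4.4,-4,1],
  [0.001,-0.014,-0.003,0.3,-4.5,-4,1],
  [0.002,-0.014,-0.003,0.3,-4.4,-4,1],
  [0.015,-0.006,0.005,0,0,-7.6,1],
  [0.017,-0.003,0.005,0,0,-7.6,1],
])

```text
t: 13.85
tcp_pos: [0.3551, -0.2739, 0.2588]
tool_rot: [0.934, 0.356, 0.0, -0.004]
force: [-0.0, -0.4, 0.4]
finger_gap: 1.001
gripper_force: 0.0
```

Call:
drive_tool([
  [0.016,-0.002,0.005,0,0,-7.6,1],
  [0.017,0.001,0.005,0,0,-7.6,1],
  [0.017,0.003,0.005,0,0,-7.6,1],
  [0.016,0.005,0.005,0,0,-7.6,1],
  [0.015,0.008,0.005,0,0,-7.6,1],
  [0.014,0.009,0.005,0,0,-7.6,1],
  [0.012,0.011,0.005,0,0,-7.6,1],
  [0,0,0,0,0,0,1],
])

```text
t: 14.65
tcp_pos: [0.4361, -0.1891, 0.2234]
tool_rot: [0.677, 0.736, 0.001, -0.004]
force: [0.3, 0.5, -0.1]
finger_gap: 1.004
gripper_force: 0.0
```

```bash
python3 - <<'E'
from h import *
state()
rows([([.434,-.188,.19],yr(.0955),2),([.434,-.188,.098],yr(.0955),4)],nd=4)
E
```

```text
{'t': 14.65, 'q': [-0.647, 0.362, 1.818, 0.005, 0.969, -0.732], 'tcp_pos': [0.436, -0.189, 0.223], 'tool_rot': [0.677, 0.736, 0.001, -0.004], 'force': [0.269, 0.527, -0.063], 'ft_torque': [0.037, 0.058, -0.008], 'gripper_force': 0.0, 'finger_gap': 1.004}
[[0.0005,-0.0009,0.0167,-0.1,-0.2,-0.4,1],[0.0006,-0.001,0.0167,-0.1,-0.3,-0.4,1],[0,0,0.023,0,0,0,1],[0,0,0.023,0,0,0,1],[0,0,0.023,0,0,0,1],[0.0001,0,0.023,0,0,0,1]]
max 0.023 0.4
```

Call:
drive_tool([
  [0.001,-0.001,0.017,-0.1,-0.2,-0.4,1],
  [0,-0.001,0.017,-0.1,-0.2,-0.4,1],
  [0,0,0.023,0,0,0,1],
  [0,0,0.023,0,0,0,1],
  [0,0,0.023,0,0,0,1],
  [0,0,0.022,0,0,0,1],
  [0,0,0,0,0,0,1],
])

```text
t: 15.35
tcp_pos: [0.432, -0.1897, 0.0978]
tool_rot: [0.675, 0.738, -0.0, -0.002]
force: [-0.6, 0.7, 0.8]
finger_gap: 1.0
gripper_force: 0.0
```

Call:
drive_tool([
  [0,0,0,0,0,0,0.5],
  [0,0,0,0,0,0,0.3],
  [0,0,0,0,0,0,0.1],
  [0,0,0,0,0,0,-0.1],
  [0,0,0,0,0,0,-0.5],
  [0,0,0,0,0,0,-1],
  [0,0,0,0,0,0,-1],
], newtons=30)

```text
t: 16.05
tcp_pos: [0.4346, -0.1917, 0.1018]
tool_rot: [0.674, 0.739, 0.0, 0.003]
force: [-0.2, -1.0, 5.2]
finger_gap: 0.534
gripper_force: 30.4
```

```bash
python3 - <<'E'
from h import *
state()
E
```

```text
{'t': 16.05, 'q': [-0.651, 0.575, 1.933, -0.0, 0.627, -0.743], 'tcp_pos': [0.435, -0.192, 0.102], 'tool_rot': [0.674, 0.739, 0.0, 0.003], 'force': [-0.167, -0.987, 5.249], 'ft_torque': [-0.038, 0.265, 0.038], 'gripper_force': 30.427, 'finger_gap': 0.534}
```

Call:
drive_tool([
  [0,0,0,0,0,0,-1],
  [0,0,-0.01,0,0,0,-1],
  [0,0,-0.02,0,0,0,-1],
  [0,0,-0.03,0,0,0,-1],
  [0,0,-0.03,0,0,0,-1],
  [0,0,-0.03,0,0,0,-1],
  [0,0,-0.025,0,0,0,-1],
  [0,0,-0.01,0,0,0,-1],
  [0,0,0,0,0,0,-1],
], newtons=40)

```text
t: 16.95
tcp_pos: [0.4339, -0.1909, 0.2571]
tool_rot: [0.674, 0.739, 0.0, 0.004]
force: [-0.6, -0.8, -1.3]
finger_gap: 0.53
gripper_force: 41.3
```

```bash
python3 - <<'E'
from h import *
s=state()
t=snap('side');W=cloud(t);im=t['image'];save(cv2.resize(im[130:280,220:400],None,fx=4,fy=4,interpolation=cv2.INTER_CUBIC),'l.png')
rows([([.44,.03,.26],yr(.35),10),([.418,.239,.26],yr(.7),10)],cyl=True,g=-1)
E
```

```text
{'t': 16.95, 'q': [-0.651, 0.306, 1.79, 0.0, 1.038, -0.743], 'tcp_pos': [0.434, -0.191, 0.257], 'tool_rot': [0.674, 0.739, 0.0, 0.004], 'force': [-0.568, -0.844, -1.267], 'ft_torque': [0.003, 0.002, -0.018], 'gripper_force': 41.334, 'finger_gap': 0.53}
[[0.022,0.008,0,0,0,-1.5,-1],[0.021,0.007,-0.001,0,0,-1.5,-1],[0.022,0.006,0,0.1,0.1,-1.4,-1],[0.022,0.006,-0.001,0,0,-1.5,-1],[0.021,0.006,0,0,0,-1.5,-1],[0.022,0.005,-0.001,0,0,-1.5,-1],[0.022,0.004,0,0,0,-1.5,-1],[0.021,0.004,-0.001,0,0.1,-1.4,-1],[0.022,0.003,0,0.1,0,-1.5,-1],[0.021,0.003,-0.001,0,0,-1.5,-1]]
[[0.018,0.009,0,0,0,-2.0,-1],[0.019,0.009,0,0,0,-2.0,-1],[0.019,0.009,0,0,0,-2.0,-1],[0.019,0.008,0,0,0,-2.0,-1],[0.019,0.009,0,0,0,-2.0,-1],[0.02,0.008,0,0,0,-2.0,-1],[0.02,0.008,0,0,0,-2.0,-1],[0.02,0.008,0,0,0,-2.0,-1],[0.02,0.008,0,0,0,-2.0,-1],[0.021,0.008,0,0,0,-2.0,-1]]
max 0.022 2.0
```

View pics/l.png

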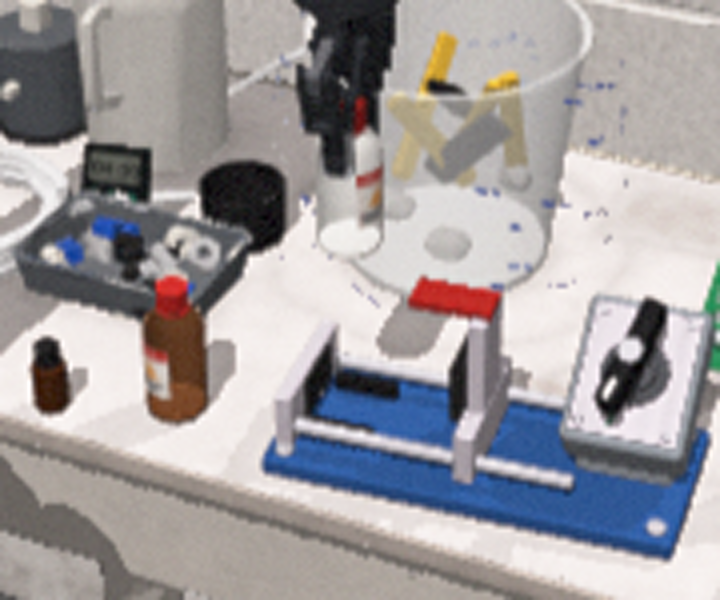

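The bottle hangs upright in the gripper at (350,190), and the clamp is empty with the knob open. Carrying it to the tray.

Call:
drive_tool([
  [0.022,0.008,0,0,0,-1.5,-1],
  [0.021,0.007,0,0,0,-1.5,-1],
  [0.022,0.006,0,0,0,-1.5,-1],
  [0.022,0.006,0,0,0,-1.5,-1],
  [0.021,0.006,0,0,0,-1.5,-1],
  [0.022,0.005,0,0,0,-1.5,-1],
  [0.022,0.004,0,0,0,-1.5,-1],
  [0.021,0.004,0,0,0,-1.5,-1],
  [0.022,0.003,0,0,0,-1.5,-1],
  [0.021,0.003,0,0,0,-1.5,-1],
])

```text
t: 18.0
tcp_pos: [0.4383, 0.0308, 0.2533]
tool_rot: [0.571, 0.821, -0.001, 0.0]
force: [0.1, 0.2, -0.9]
finger_gap: 0.529
gripper_force: 41.3
```

Call:
drive_tool([
  [0.018,0.009,0,0,0,-2,-1],
  [0.019,0.009,0,0,0,-2,-1],
  [0.019,0.009,0,0,0,-2,-1],
  [0.019,0.008,0,0,0,-2,-1],
  [0.019,0.009,0,0,0,-2,-1],
  [0.02,0.008,0,0,0,-2,-1],
  [0.02,0.008,0,0,0,-2,-1],
  [0.02,0.008,0,0,0,-2,-1],
  [0.02,0.008,0,0,0,-2,-1],
  [0.015,0.006,0,0,0,-2,-1],
])

```text
t: 19.0
tcp_pos: [0.4179, 0.2339, 0.2525]
tool_rot: [0.42, 0.908, -0.002, 0.0]
force: [-0.3, -0.4, -0.8]
finger_gap: 0.528
gripper_force: 41.3
```

```bash
python3 - <<'E'
from h import *
s=state()
rows([([.416,.239,.20],yr(.7),3),([.416,.239,.096],yr(.7),5)],g=-1)
E
```

```text
{'t': 19.0, 'q': [0.278, 0.323, 1.779, -0.004, 1.042, -0.424], 'tcp_pos': [0.418, 0.234, 0.252], 'tool_rot': [0.42, 0.908, -0.002, 0.0], 'force': [-0.345, -0.436, -0.767], 'ft_torque': [-0.063, -0.003, 0.01], 'gripper_force': 41.339, 'finger_gap': 0.528}
[[0.002,0.001,0.017,-0.1,0,0.1,-1],[0.001,0,0.018,0,0.1,0.1,-1],[0.002,0.001,0.017,-0.1,0,0.1,-1],[0,0,0.021,0,0,0,-1],[0,0,0.021,0,0,0,-1],[0,0,0.021,0,0,0,-1],[0,0,0.021,0,0,0,-1],[0,0,0.02,0,0,0,-1]]
max 0.021 0.1
```

Call:
drive_tool([
  [0.002,0.001,0.017,0,0,0,-1],
  [0.001,0,0.018,0,0,0,-1],
  [0.002,0.001,0.017,0,0,0,-1],
  [0,0,0.021,0,0,0,-1],
  [0,0,0.021,0,0,0,-1],
  [0,0,0.021,0,0,0,-1],
  [0,0,0.021,0,0,0,-1],
  [0,0,0.018,0,0,0,-1],
  [0,0,0,0,0,0,-1],
])

```text
t: 19.9
tcp_pos: [0.4154, 0.2369, 0.0971]
tool_rot: [0.421, 0.907, -0.003, -0.001]
force: [-0.7, -0.1, -2.0]
finger_gap: 0.532
gripper_force: 41.4
```

Call:
drive_tool([
  [0,0,0.003,0,0,0,-1],
  [0,0,0.002,0,0,0,-1],
  [0,0,0,0,0,0,-1],
])

```text
t: 20.2
tcp_pos: [0.4185, 0.2379, 0.0958]
tool_rot: [0.421, 0.907, -0.0, 0.002]
force: [-0.3, 0.3, -1.0]
finger_gap: 0.535
gripper_force: 41.4
```

Call:
drive_tool([
  [0,0,0.002,0,0,0,-1],
  [0,0,0.002,0,0,0,-1],
  [0,0,0,0,0,0,-1],
])

```text
t: 20.5
tcp_pos: [0.4183, 0.2378, 0.0916]
tool_rot: [0.421, 0.907, -0.0, 0.002]
force: [-0.2, 0.2, -1.8]
finger_gap: 0.531
gripper_force: 41.5
```

Call:
drive_tool([
  [0,0,0.002,0,0,0,-1],
  [0,0,0,0,0,0,-1],
])

```text
t: 20.7
tcp_pos: [0.4183, 0.2378, 0.0894]
tool_rot: [0.421, 0.907, -0.001, 0.002]
force: [0.1, -0.3, -1.0]
finger_gap: 0.532
gripper_force: 41.4
```

Call:
drive_tool([
  [0,0,0.001,0,0,0,-1],
  [0,0,0,0,0,0,-1],
])

```text
t: 20.9
tcp_pos: [0.4183, 0.2378, 0.0884]
tool_rot: [0.421, 0.907, -0.001, 0.002]
force: [-0.5, 0.6, -1.4]
finger_gap: 0.533
gripper_force: 41.5
```

Call:
drive_tool([
  [0,0,0.001,0,0,0,-1],
  [0,0,0,0,0,0,-1],
])

```text
t: 21.1
tcp_pos: [0.4185, 0.2377, 0.088]
tool_rot: [0.42, 0.907, -0.0, 0.002]
force: [-0.2, -1.0, 3.6]
finger_gap: 0.533
gripper_force: 41.9
```

Contact came at the predicted height. Releasing slowly.

Call:
drive_tool([
  [0,0,0,0,0,0,0.1],
  [0,0,0,0,0,0,0.2],
  [0,0,0,0,0,0,0.4],
  [0,0,0,0,0,0,0.7],
  [0,0,0,0,0,0,1],
  [0,0,0,0,0,0,1],
  [0,0,-0.01,0,0,0,1],
  [0,0,-0.02,0,0,0,1],
  [0,0,-0.03,0,0,0,1],
  [0,0,-0.04,0,0,0,1],
], newtons=20)

```text
t: 22.1
tcp_pos: [0.4168, 0.2377, 0.188]
tool_rot: [0.421, 0.907, -0.002, 0.001]
force: [0.2, 0.9, -0.3]
finger_gap: 0.998
gripper_force: 0.0
```

Call:
drive_tool([
  [0,0,-0.04,0,0,0,1],
  [0,0,-0.03,0,0,0,1],
  [0,0,0,0,0,0,1],
  [0,0,0,0,0,0,1],
])

```text
t: 22.5
tcp_pos: [0.4176, 0.2383, 0.2585]
tool_rot: [0.421, 0.907, 0.0, 0.003]
force: [0.2, 0.4, -1.2]
finger_gap: 0.995
gripper_force: 0.0
```

```bash
python3 - <<'E'
from h import *
s=state()
t=snap('side');save(cv2.resize(t['image'][130:280,160:400],None,fx=3.3,fy=3.3,interpolation=cv2.INTER_CUBIC),'end.png')
W=cloud(t);h=cv2.cvtColor(t['image'],cv2.COLOR_RGB2HSV).astype(int)
r=((h[...,0]<8)|(h[...,0]>172))&(h[...,1]>120)&(W[...,1]>.15)&(W[...,1]<.33)&(W[...,0]<.5)&(W[...,2]>.06);print(np.percentile(W[r],[2,50,98],axis=0).round(3))
E
```

```text
{'t': 22.5, 'q': [0.288, 0.315, 1.771, -0.004, 1.051, -0.413], 'tcp_pos': [0.418, 0.238, 0.258], 'tool_rot': [0.421, 0.907, 0.0, 0.003], 'force': [0.17, 0.449, -1.189], 'ft_torque': [-0.017, 0.007, -0.031], 'gripper_force': 0.0, 'finger_gap': 0.995}
[[0.4   0.221 0.074]
 [0.408 0.235 0.115]
 [0.42  0.249 0.122]]
```

View pics/end.png

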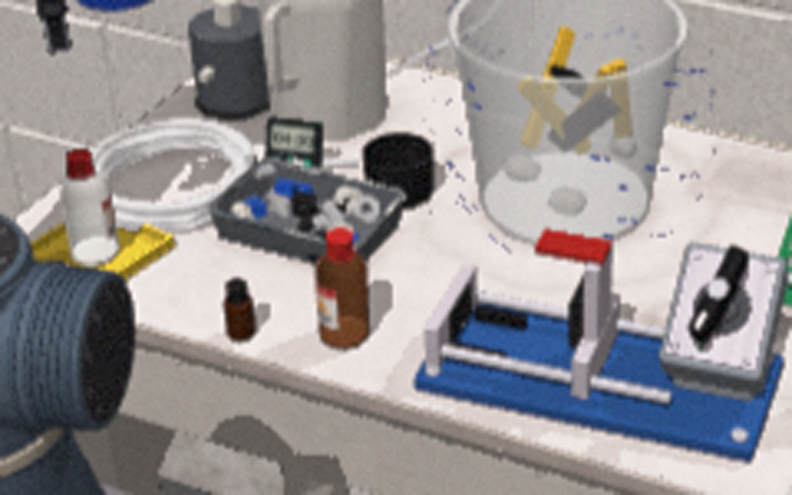

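The bottle stands upright in the yellow tray at (90,215). The clamp is open, the bystanders are undisturbed, and the arm is clear.

```bash
python3 -c "
from station import manip
print(manip.sign_off())"
```

```text
the job is handed in; nothing more can be done
None
```

The knob was broken loose and turned anticlockwise to its stop, the keeper drew clear, the red-capped bottle now stands upright in the yellow tray, and the job was handed in at about 22.5 s.

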